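# Uncover the garnish dish and offer its free handle

### The job

Take the steel cover off the blue dish by its knob and stand it upright on the worktop beside the wooden stand, lowering it right down before letting go. Then pick the dish up off the stand by one of its two black handles and, once it is lifted, turn it a quarter turn (either way round) above the stand so that its free handle is offered to the side, keeping it level and the loose tomato in its middle; finish still holding it there, centred roughly over the stand and its underside at least 10 cm above the worktop, with the other things on the worktop left alone.

Things in the scene. Friction and masses are not known exactly. Their poses are not given: they have to be found in the camera images.
- stand: fixed round wooden plate stand, 116 mm wide, 40 mm high; origin at the centre of its underside on the worktop, z up. Its x axis lies along the line of the dish's handles at the start, pointing roughly (within 0.5 rad) away from the robot
- dish: shallow round blue dish, 184 mm wide, 0.18 kg, loose on the stand; origin at the centre of its underside, z up; rim top 21 mm above it. Inside slopes to the middle, 7 degrees within 35 mm of it, 15 beyond: tipped or jerked more, the ball rolls off. Black straight handles along its +x and -x axis, 90 to 154 mm from the centre, 12 mm wide (y), 9 to 27 mm above the origin
- grip_a (a point): middle of the handle on the dish's +x side (far from the robot at the start), 125 mm from the dish's axis, 18 mm above its underside; the axes are the dish's
- grip_b (a point): middle of the handle on the dish's -x side (near the robot at the start), 125 mm from the dish's axis, 18 mm above its underside; the axes are the dish's
- dish_middle (a point): point on the dish's axis 23 mm above its underside, where the tomato's centre is when it rests in the middle
- tomato: red cherry tomato, a loose ball 34 mm across, 25 g; origin at its centre; lies in the middle of the dish under the cover. It rolls, so its axes mean nothing
- cover: loose steel domed cover (about 0.22 kg), open below, 172 mm wide, 110 mm high with its black knob; it rests on the dish's flat rim; origin at the centre of its open underside, z up, the yaw means nothing
- cover_knob (a point): middle of the cover's black knob, 98 mm above the cover's underside; the knob is round, 26 mm wide, its full width from 87 to 107 mm, and the dome below it is 70 mm high
- ramekin: white glazed ramekin, 69 mm wide, 34 mm high; bystander, to be left alone; origin at the centre of its underside
- lemon: yellow lemon, 72x57x58 mm; bystander, to be left alone; origin at the centre of its underside
- spice_jar: yellow spice jar with a black cap, 44 mm wide, 99 mm high; bystander, to be left alone; origin at the centre of its underside
- garlic: garlic bulb, 48x50x51 mm; bystander, to be left alone; origin at the centre of its underside
Mind the look-alikes: they are no part of the job. What is meant by the cover is not yellow, and is the larger of those in its own colour.

How it is judged:
By the outcome, as a careful person would: the job done as asked, in the order asked, and still so for the second after the job is handed in, while the arm keeps its last pose, push and grip.
It also fails if it takes over 64 s, if anything falls off the work surface, if the arm or the gripper's body presses on something with over 40 N, if the wrist force passes 120 N, or if a joint passes its speed limit or range.

### The arm

A 7-joint arm with a two-finger parallel gripper is mounted at the origin on a cart in front of the work surface, level with it; the furniture and walls round the work are solid. World frame = base frame: x ahead of the robot, y to its left, z up, the work surface at z = 0. Lengths are in m, angles in rad, forces in N, time in s.
With the tool pointing down it reaches from about 0.4 to 0.85 m from the base axis. Payload 4.5 kg.
Tool frame: the origin (TCP) lies on the centre line of the jaws, within the pads' length; the fingertips stand 19 mm ahead of it and the grasp point (between the pads) is the TCP; z points along the fingers, y is the line along which they close (so a half turn about z gives the same grasp; the last joint's range is limited). The gripper opens to 85 mm and grips with 20 to 120 N. Pads are 22 mm wide; open, the fingers measure 114 mm over their backs; the gripper's body (76 mm by 85 mm) begins 54 mm behind the grasp point. The pads swing forward as they close: fully open they stand 13 mm farther back than shut.
Start: joints at [-1.224, 0.689, -0.195, 1.565, 0.157, 0.902, -0.215], TCP at [0.192, 0.595, 0.25] pointing down, gripper open.
Joint ranges: [-3.01, 3.01], [-0.46, 2.08], [-1.47, 1.51], [0.13, 2.56], [-1, 4.14], [0.04, 2.09], [-2.66, 2.66]. Speed limits (rad/s): [2.57, 2.57, 3.14, 3.14, 3.14, 3.14, 3.14].

### API

Orientations are given as a rotation vector (axis times angle).
In Python, from cell import r, imaging, order, spot_in, silhouettes, spot_point gives the robot as it stands.
- The arm moves only by the tool servo_tool, never from a script. Its argument "moves" is one flat list of numbers, 4 for each row, row after row: the shift along the tool's x, y, z in m, then the turn about the tool's z in degrees. A call has 1 to 10 rows; each row is the pose to reach, as a shift and turn from the pose commanded when the call began, along the tool's axes at that moment; what a row does not reach only later rows make up. A row lasts 1/10 s, in which the tool goes at most 50 mm and 8.59 degrees, less where a joint would pass 70% of its speed; a pose out of reach is approached as far as the arm can. A call with a gripper value outside its range is refused whole. "hand" is the finger opening in m, from 0 to 0.0854, set as the call begins (left out, the last holds). The fingers move at their own pace and stop on an object; "grip_force" is the grip in N (left out, the last holds). Time passes only in rows, so rows that repeat a pose let the fingers close. It gives the time, the measured TCP pose, the force, the opening and the grip force at its end, in the units of the state.
- r.get_obs(): the state, without advancing time (a new reading comes with each control period).
- imaging.snapshot(name): name is "side" or "top"; returns the picture (480x640x3 uint8, red, green, blue); there is no depth.
- imaging.camera_params(name): a dict with "intrinsics" (3x3 intrinsics, pixels), "pose" (4x4, takes a point from camera to world coordinates). Camera axes: x right, y down, z forward; pixel columns grow to the right and rows downward; lengths in m; the calibration is good to about 2 mm. A picture is of the moment at which its call begins. camera_params takes no time and is no camera call.
- order.job_done(): hands the job in; it is judged then, once.
Trained networks look in the newest picture that a camera, given by its name, has taken for a name from the list of things; names that differ only in an ending like _2 or _b are one class to them, and where a whole thing is asked for, a point or a joint stands for the part that bears it (a point fixed in the world has none). Each returns a list of dicts, best first, with "p" (0 to 1); they miss things now and then, are a little off and sometimes report something else, mostly with a low value. They report only what shows in the picture. A call takes as long as a camera call. They do not tell look-alikes from the thing itself.
- spot_in(camera, name): "uv" ([column, row] in pixels, amid what is visible of it).
- silhouettes(camera, name): "pixels" (480x640 bool, what is visible of it) and "uv" ([column, row] in pixels, amid what is visible of it).
- spot_point(camera, name): "uv" ([column, row] in pixels: a listed point, or the origin of a listed thing).
The state is a dict: "time": time; "joints": joint angles; "qd": joint speeds; "tau": joint torques, N m; "eef_pos": TCP position; "tool_rot": TCP orientation; "contact_force": force on the tool from outside, world axes, zero at the start; "wrist_torque": the same for the moment, N m; "finger_gap": opening from 0.0 (shut) to 1.0 (fully open); "finger_force": force on a finger pad.
Only numpy, scipy, OpenCV 4.12 (cv2) and the standard library are available. Lean on these libraries where they do the work, as an engineer would, in place of code of your own. Each camera call takes 0.05 s, during which the arm holds its last target. There are 200 camera calls.

## Working session

There is one attempt and no reset: what is moved stays moved. The work goes in short steps, Python scripts to look and compute and a tool call to move; the robot and the scene stay as the last step left them, time stands still between calls to the robot, and variables do not carry over. Pictures are saved under pics/ and viewed, at most 10 in all, crops included, and the job is handed in when it is done.

Besides the shell and the picture viewer there is one more tool, called by a JSON object that holds its "name" and its "arguments". servo_tool: Moves the arm, as the interface text tells. Its arguments: {"type":"object","properties":{"moves":{"type":"array"},"hand":{"type":"number"},"grip_force":{"type":"number"}},"required":["moves"]}

```bash
mkdir -p pics
cat > h.py <<'E'
import numpy as np, cv2
from scipy.spatial.transform import Rotation as R
from cell import r, imaging, order, spot_in, silhouettes, spot_point
def ray(c,uv):
    p=imaging.camera_params(c);K=np.array(p["intrinsics"]);T=np.array(p["pose"])
    d=T[:3,:3]@np.linalg.solve(K,[uv[0],uv[1],1]);return T[:3,3],d/np.linalg.norm(d)
def at_z(c,uv,z):
    o,d=ray(c,uv);return o+d*(z-o[2])/d[2]
def tri(a,b):
    (o1,d1),(o2,d2)=ray("top",a),ray("side",b)
    s=np.linalg.lstsq(np.c_[d1,-d2],o2-o1,rcond=None)[0]
    p,q=o1+s[0]*d1,o2+s[1]*d2;return (p+q)/2,np.linalg.norm(p-q)
def proj(c,P):
    p=imaging.camera_params(c);K=np.array(p["intrinsics"]);T=np.linalg.inv(np.array(p["pose"]))
    q=K@(T[:3,:3]@np.array(P)+T[:3,3]);return q[:2]/q[2]
def shot(c,f=None):
    im=imaging.snapshot(c)
    if f: cv2.imwrite("pics/"+f,im[...,::-1])
    return im
E
python3 - <<'E'
from h import *
np.set_printoptions(precision=3,suppress=True)
for c in("top","side"):
    shot(c,c+"0.png"); print(c,np.array(imaging.camera_params(c)["pose"])[:3,3])
    for n in ("cover_knob","grip_a","grip_b","dish","stand","cover","ramekin","lemon","spice_jar","garlic"):
        print(n,[(np.round(d["uv"],1).tolist(),round(d["p"],2)) for d in spot_point(c,n)][:4])
o=r.get_obs();print(o["time"],o["eef_pos"],o["tool_rot"],R.from_rotvec(o["tool_rot"]).as_matrix())
E
```

```text
top [ 0.34  -0.083  1.42 ]
cover_knob [([154.8, 236.6], 0.62), ([151.1, 317.4], 0.57)]
grip_a [([263.5, 183.1], 0.91), ([242.9, 283.9], 0.67)]
grip_b [([263.5, 183.1], 0.91), ([242.9, 283.9], 0.67)]
dish []
stand [([252.7, 233.4], 0.5)]
cover [([166.8, 318.4], 0.95), ([163.0, 241.8], 0.88), ([254.2, 237.6], 0.67)]
ramekin [([405.0, 193.8], 0.78)]
lemon [([213.8, 185.0], 0.57)]
spice_jar [([322.6, 164.9], 0.79)]
garlic [([457.3, 308.7], 0.86)]
side [-0.069 -1.211  0.728]
cover_knob [([297.0, 220.5], 0.95), ([200.1, 225.2], 0.8), ([262.5, 219.9], 0.7)]
grip_a [([258.9, 258.0], 0.73), ([341.4, 243.8], 0.57), ([299.7, 269.5], 0.46)]
grip_b [([258.9, 258.0], 0.73), ([341.4, 243.8], 0.57), ([299.7, 269.5], 0.46)]
dish [([300.6, 257.5], 0.74)]
stand [([299.0, 271.7], 0.69)]
cover [([301.6, 249.9], 0.86), ([266.5, 242.5], 0.86), ([204.4, 252.8], 0.6)]
ramekin [([417.3, 322.6], 0.63)]
lemon [([322.1, 240.8], 0.59)]
spice_jar [([395.9, 276.6], 0.68)]
garlic [([340.0, 392.0], 0.69)]
1.1 [0.192 0.595 0.25 ] [-0.489 -3.103 -0.   ] [[-0.951  0.308 -0.   ]
 [ 0.308  0.951  0.   ]
 [ 0.     0.    -1.   ]]
```

View pics/top0.png

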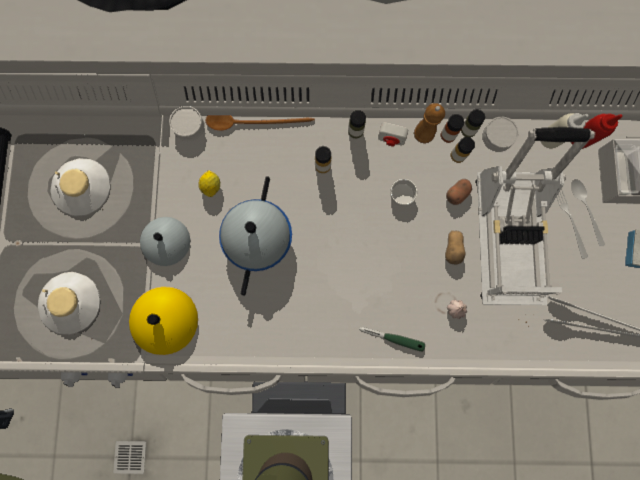

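View pics/side0.png

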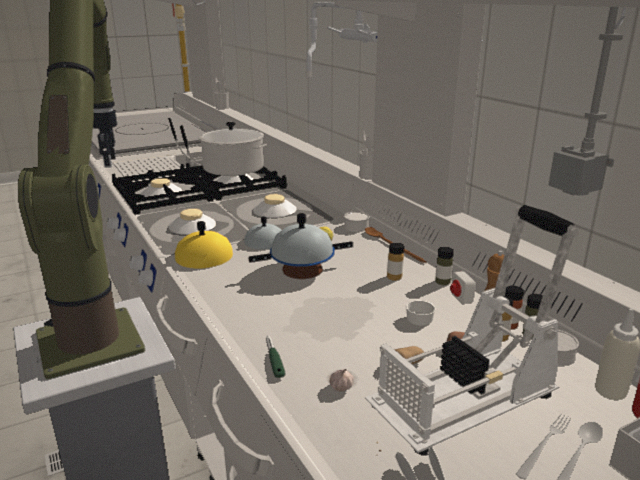

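Run:
```python
from h import *
np.set_printoptions(precision=3,suppress=True)
import itertools
T={"grip":[(263.5,183.1),(242.9,283.9)],"cover":[(166.8,318.4),(163,241.8),(254.2,237.6)],"ram":[(405,193.8)],"lem":[(213.8,185)],"jar":[(322.6,164.9)],"gar":[(457.3,308.7)],"knob":[(154.8,236.6),(151.1,317.4)],"stand":[(252.7,233.4)]}
S={"grip":[(258.9,258),(341.4,243.8),(299.7,269.5)],"cover":[(301.6,249.9),(266.5,242.5),(204.4,252.8)],"ram":[(417.3,322.6)],"lem":[(322.1,240.8)],"jar":[(395.9,276.6)],"gar":[(340,392)],"knob":[(297,220.5),(200.1,225.2),(262.5,219.9)],"stand":[(299,271.7)]}
for n in T:
  for a,b in itertools.product(T[n],S[n]):
    p,e=tri(a,b)
    if e<.03: print(n,a,b,p,e)
```

```text
grip (263.5, 183.1) (341.4, 243.8) [0.719 0.07  0.061] 0.009320975893841748
grip (242.9, 283.9) (258.9, 258) [0.469 0.11  0.056] 0.006279635399879249
cover (166.8, 318.4) (204.4, 252.8) [0.38  0.306 0.014] 0.00191536416492857
cover (163, 241.8) (266.5, 242.5) [ 0.586  0.333 -0.009] 0.012355519660826993
cover (254.2, 237.6) (301.6, 249.9) [0.586 0.084 0.064] 0.010342206892876342
ram (405, 193.8) (417.3, 322.6) [ 0.711 -0.3   -0.003] 0.010461800749126095
lem (213.8, 185) (322.1, 240.8) [0.728 0.204 0.017] 0.0037299777792367864
jar (322.6, 164.9) (395.9, 276.6) [ 0.795 -0.084  0.002] 0.006074146729695325
gar (457.3, 308.7) (340, 392) [ 0.412 -0.43  -0.004] 0.00513343963805568
knob (154.8, 236.6) (262.5, 219.9) [0.581 0.333 0.071] 0.0027741284014292105
knob (151.1, 317.4) (200.1, 225.2) [0.379 0.321 0.098] 0.0021089771758474626
stand (252.7, 233.4) (299, 271.7) [ 0.6    0.103 -0.014] 0.014419914583836011
```

Top view: the candidates for the cover are the steel cover on the dish (255,235; knob 251,227), the smaller grey one (165,241) and the yellow one (164,320). I choose the larger grey one, which sits on the blue-rimmed dish. The handles are at (265,190) and (247,281). In the side view it is at (302,245), with its knob at (301,220). I'll check that with a close crop and refine the measurement.

Run:
```python
from h import *
np.set_printoptions(precision=4,suppress=True)
C={}
ims={c:cv2.imread(f"pics/{c}0.png") for c in("top","side")}
boxes={"top":dict(knob=(240,218,262,238),a=(257,172,274,202),b=(238,266,256,298)),"side":dict(knob=(292,210,312,232),a=(332,238,358,252),b=(246,250,272,265))}
for c,bb in boxes.items():
  g=ims[c].max(2)
  for n,(x0,y0,x1,y1) in bb.items():
    m=(g[y0:y1,x0:x1]<60).astype(np.uint8)
    k,l,s,ce=cv2.connectedComponentsWithStats(m);i=1+np.argmax(s[1:,4])
    C[c,n]=ce[i]+[x0,y0];print(c,n,C[c,n],s[i])
P={n:tri(C["top",n],C["side",n]) for n in("knob","a","b")}
for n in P: print(n,P[n])
for n,z in(("a",.058),("b",.058),("knob",.159)): print(n,"top z",at_z("top",C["top",n],z),"side z",at_z("side",C["side",n],z))
a=cv2.resize(ims["top"][165:310,190:320],None,fx=3,fy=3,interpolation=2);b=cv2.resize(ims["side"][195:295,235:365],None,fx=3,fy=3,interpolation=2)
b=cv2.copyMakeBorder(b,0,a.shape[0]-b.shape[0],0,0,0);cv2.imwrite("pics/crop0.png",np.hstack([a,b]))
```

```text
top knob [250.3368 227.2211] [ 5  4 11 12 95]
top a [265.2418 188.4286] [ 5  5  8 24 91]
top b [245.1    281.7214] [  3   3  10  27 140]
side knob [300.8679 219.8396] [  5   3   9  16 106]
side a [342.0471 244.9294] [ 1  4 19  7 85]
side b [259.9107 257.1607] [  3   3  23   9 112]
knob (array([0.5905, 0.0845, 0.1542]), np.float64(0.0016433403474288948))
a (array([0.7104, 0.0624, 0.0607]), np.float64(0.0020390110333479766))
b (array([0.472 , 0.1049, 0.0602]), np.float64(0.002270432608955132))
a top z [0.7102 0.0631 0.058 ] side z [0.7147 0.0675 0.058 ]
b top z [0.4712 0.1056 0.058 ] side z [0.4749 0.1089 0.058 ]
knob top z [0.5888 0.0842 0.159 ] side z [0.5859 0.0736 0.159 ]
```

View pics/crop0.png

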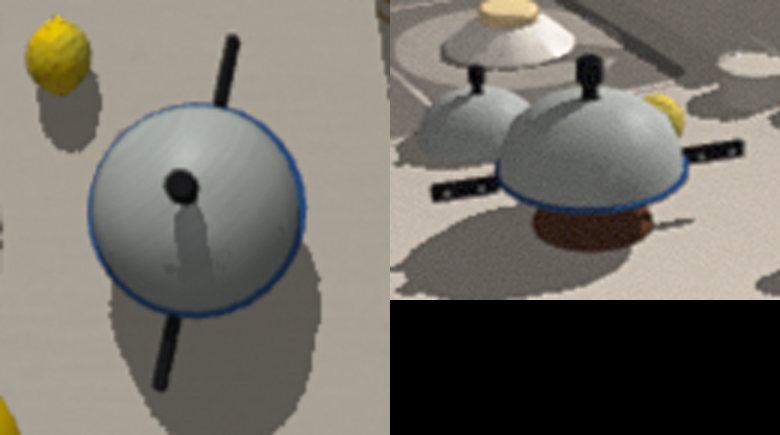

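Dish on its stand confirmed in the crop, with the knob at (251,227) in the top view. Measured: dish centre ≈ (0.591, 0.084), handle yaw ≈ -10°, knob z ≈ 0.158, handles z ≈ 0.060. I'll move above the knob and then use it to set the grasp.

{"name": "servo_tool", "arguments": {"moves": [-0.537,-0.363,0,-8,-0.537,-0.363,0,-8,-0.537,-0.363,0,-8,-0.537,-0.363,0,-8,-0.537,-0.363,0,-8,-0.537,-0.363,0,-8,-0.537,-0.363,0,-8,-0.537,-0.363,0,-8,-0.537,-0.363,0,-8,-0.537,-0.363,0,-8], "hand": 0.0854}}

```text
time: 2.1
eef_pos: [0.5015, 0.1991, 0.2505]
tool_rot: [0.271, 3.129, 0.001]
contact_force: [0.7, 0.1, 0.1]
finger_gap: 1.0
finger_force: 0.0
```

```bash
cat >> h.py <<'E'
def togo(P,yaw=None):
    "shift in tool axes to P, turn (deg) so tool y has azimuth yaw deg (tool down)"
    o=r.get_obs();M=R.from_rotvec(o["tool_rot"]).as_matrix();y=np.degrees(np.arctan2(M[1,1],M[0,1]))
    t=0 if yaw is None else -((yaw-y+180)%360-180)
    print("t %.2f"%o["time"],"pos",np.round(o["eef_pos"],4),"yaw %.1f tilt %.1f"%(y,np.degrees(np.arccos(-M[2,2]))),"F",np.round(o["contact_force"],1),"gap %.3f"%o["finger_gap"],"ff",np.round(o["finger_force"],1),"q",np.round(o["joints"],2))
    print("shift",np.round(M.T@(np.array(P)-o["eef_pos"]),4),"turn %.1f"%t)
E
python3 -c "
from h import *
togo((.590,.084,.25),79.9)"
```

```text
t 2.10 pos [0.5015 0.1991 0.2505] yaw 80.1 tilt 0.0 F [0.7 0.1 0.1] gap 1.000 ff 0.0 q [-0.28  0.58 -0.3   1.82  0.23  0.77  0.7 ]
shift [-0.107  -0.0981  0.0005] turn 0.2
```

{"name": "servo_tool", "arguments": {"moves": [-0.107,-0.098,0,0,-0.107,-0.098,0,0,-0.107,-0.098,0,0,-0.107,-0.098,0,0,-0.107,-0.098,0,0,-0.107,-0.098,0,0,-0.107,-0.098,0,0]}}

```text
time: 2.8
eef_pos: [0.5879, 0.0879, 0.2505]
tool_rot: [-0.266, -3.13, -0.002]
contact_force: [0.2, -0.4, -0.5]
finger_gap: 1.0
finger_force: 0.0
```

```bash
python3 -c "
from h import *
togo((.590,.084,.16),79.9)
a=shot('top')[150:330,170:350];b=shot('side')[150:330,220:400]
cv2.imwrite('pics/c1.png',cv2.resize(np.hstack([a,b]),None,fx=2.2,fy=2.2)[...,::-1])"
```

```text
t 2.80 pos [0.5879 0.0879 0.2505] yaw 80.3 tilt 0.1 F [ 0.2 -0.4 -0.5] gap 1.000 ff 0.0 q [-0.05  0.66 -0.31  1.66  0.24  0.87  0.95]
shift [-0.0028 -0.0036  0.0904] turn 0.4
```

View pics/c1.png

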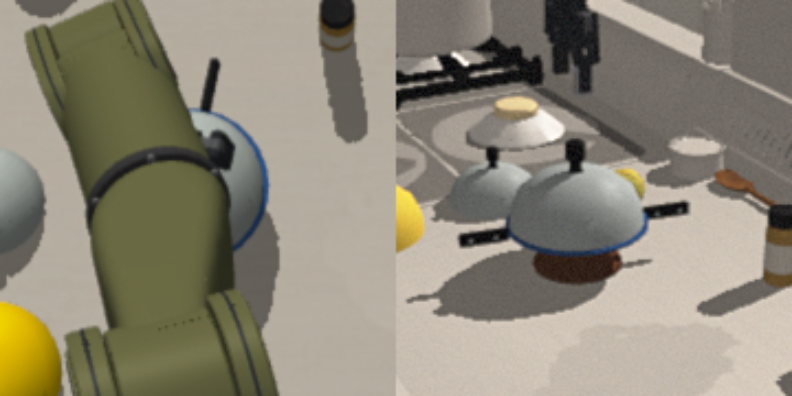

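The gripper hangs directly above the knob (side crop: fingers at ~(573,80), knob at (575,155)). Descending.

{"name": "servo_tool", "arguments": {"moves": [-0.002,-0.002,0.01,0,-0.002,-0.002,0.02,0,-0.002,-0.002,0.03,0,-0.002,-0.002,0.04,0,-0.002,-0.002,0.05,0,-0.002,-0.002,0.06,0,-0.002,-0.002,0.07,0,-0.002,-0.002,0.08,0,-0.002,-0.002,0.089,0,-0.002,-0.002,0.089,0]}}

```text
time: 3.9
eef_pos: [0.5896, 0.0833, 0.1598]
tool_rot: [-0.271, -3.127, 0.001]
contact_force: [0.3, -0.4, -0.2]
finger_gap: 1.001
finger_force: 0.0
```

{"name": "servo_tool", "arguments": {"moves": [0,0,0,0,0,0,0,0,0,0,0,0,0,0,0,0,0,0,0,0,0,0,0,0,0,0,0,0,0,0,0,0], "hand": 0.0, "grip_force": 60}}

```text
time: 4.7
eef_pos: [0.5908, 0.0838, 0.1617]
tool_rot: [0.271, 3.129, 0.001]
contact_force: [-0.9, 2.0, 4.5]
finger_gap: 0.28
finger_force: 58.9
```

```bash
python3 -c "
from h import *
togo((.590,.084,.29),79.9)"
```

```text
t 4.70 pos [0.5908 0.0838 0.1617] yaw 80.1 tilt 0.1 F [-0.9  2.   4.5] gap 0.280 ff 58.9 q [-0.07  0.77 -0.26  1.73  0.3   0.67  0.9 ]
shift [ 7.000e-04  1.000e-04 -1.283e-01] turn 0.2
```

{"name": "servo_tool", "arguments": {"moves": [0,0,-0.003,0,0,0,-0.008,0,0,0,-0.015,0,0,0,-0.023,0,0,0,-0.033,0,0,0,-0.045,0,0,0,-0.057,0,0,0,-0.07,0,0,0,-0.082,0,0,0,-0.09,0]}}

```text
time: 5.7
eef_pos: [0.5909, 0.0837, 0.2529]
tool_rot: [0.272, 3.128, 0.001]
contact_force: [0.5, 0.5, -2.6]
finger_gap: 0.282
finger_force: 59.0
```

```bash
python3 -c "
from h import *
togo((.53,-.18,.25),79.9)
a=shot('top')[150:330,170:350];b=shot('side')[150:330,220:400]
cv2.imwrite('pics/c2.png',cv2.resize(np.hstack([a,b]),None,fx=2.2,fy=2.2)[...,::-1])"
```

```text
t 5.70 pos [0.5909 0.0837 0.2529] yaw 80.1 tilt 0.1 F [ 0.5  0.5 -2.6] gap 0.282 ff 59.0 q [-0.04  0.66 -0.31  1.65  0.24  0.87  0.95]
shift [ 0.0145 -0.2702  0.0027] turn 0.2
```

View pics/c2.png

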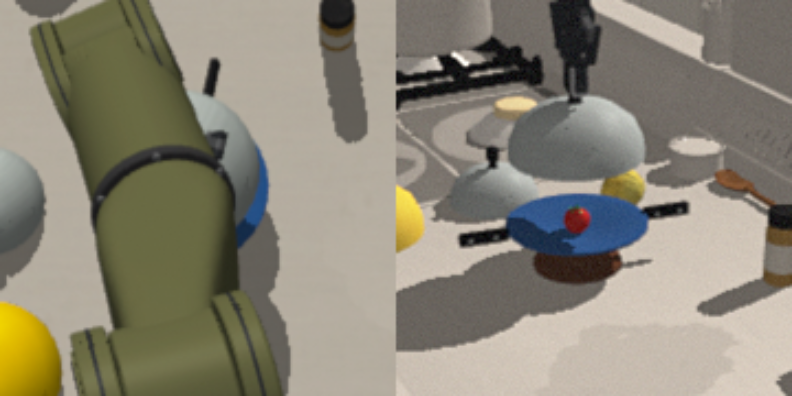

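The cover is lifted clear and the dish with the tomato is undisturbed (tomato at crop (578,220)). Carrying the cover to the right.

{"name": "servo_tool", "arguments": {"moves": [0.001,-0.012,0,0,0.002,-0.036,0,0,0.004,-0.07,0,0,0.006,-0.105,0,0,0.008,-0.14,0,0,0.01,-0.175,0,0,0.012,-0.21,0,0,0.014,-0.24,0,0,0.015,-0.26,0,0,0.015,-0.27,0,0]}}

```text
time: 6.8
eef_pos: [0.527, -0.1835, 0.2504]
tool_rot: [-0.279, -3.126, 0.003]
contact_force: [-0.6, -0.4, -2.6]
finger_gap: 0.28
finger_force: 59.2
```

{"name": "servo_tool", "arguments": {"moves": [0,0,0.01,0,0,0,0.025,0,0,0,0.045,0,0,0,0.065,0,0,0,0.085,0,0,0,0.105,0,0,0,0.12,0,0,0,0.132,0,0,0,0.138,0,0,0,0.138,0]}}

```text
time: 7.8
eef_pos: [0.5289, -0.1789, 0.1124]
tool_rot: [-0.27, -3.129, -0.001]
contact_force: [0.4, 0.1, -3.1]
finger_gap: 0.282
finger_force: 59.1
```

```bash
python3 -c "
from h import *
togo((.53,-.18,.1),79.9)"
```

```text
t 7.80 pos [ 0.5289 -0.1789  0.1124] yaw 80.1 tilt 0.1 F [ 0.4  0.1 -3.1] gap 0.282 ff 59.1 q [ 0.39  0.81 -0.24  1.88  0.37  0.5   1.29]
shift [-0.0013 -0.0009  0.0124] turn 0.2
```

{"name": "servo_tool", "arguments": {"moves": [0,0,0.002,0,0,0,0.004,0,0,0,0.006,0,0,0,0.008,0,0,0,0.009,0,0,0,0.01,0,0,0,0.011,0,0,0,0.0115,0,0,0,0.0115,0]}}

```text
time: 8.7
eef_pos: [0.5291, -0.1799, 0.1017]
tool_rot: [-0.272, -3.13, -0.0]
contact_force: [-0.2, 0.6, -2.2]
finger_gap: 0.282
finger_force: 59.2
```

```bash
python3 -c "
from h import *
togo((.53,-.18,.1),79.9)"
```

```text
t 8.70 pos [ 0.5291 -0.1799  0.1017] yaw 80.1 tilt 0.0 F [-0.2  0.6 -2.2] gap 0.282 ff 59.2 q [ 0.38  0.83 -0.23  1.88  0.38  0.47  1.28]
shift [-0.0009  0.      0.0017] turn 0.2
```

{"name": "servo_tool", "arguments": {"moves": [0,0,0.0005,0,0,0,0.001,0,0,0,0.0015,0,0,0,0.002,0,0,0,0.002,0,0,0,0.002,0]}}

```text
time: 9.3
eef_pos: [0.5292, -0.1796, 0.1007]
tool_rot: [0.271, 3.129, -0.0]
contact_force: [-2.5, 1.9, 6.0]
finger_gap: 0.28
finger_force: 60.2
```

The cover is down: the force went from -2.2 N to +6 N at the expected height. Opening and rising.

{"name": "servo_tool", "arguments": {"moves": [0,0,0,0,0,0,0,0,0,0,0,0,0,0,0,0,0,0,0,0,0,0,0,0,0,0,0,0], "hand": 0.0854}}

```text
time: 10.0
eef_pos: [0.5291, -0.1798, 0.0997]
tool_rot: [-0.272, -3.13, -0.0]
contact_force: [-0.0, -0.5, -0.1]
finger_gap: 0.996
finger_force: 0.0
```

{"name": "servo_tool", "arguments": {"moves": [0,0,-0.01,0,0,0,-0.025,0,0,0,-0.045,0,0,0,-0.07,0,0,0,-0.1,0,0,0,-0.13,0,0,0,-0.14,0,0,0,-0.14,0]}}

```text
time: 10.8
eef_pos: [0.53, -0.1801, 0.2416]
tool_rot: [0.272, 3.126, -0.001]
contact_force: [0.4, 0.0, -0.4]
finger_gap: 1.001
finger_force: 0.0
```

Run:
```python
from h import *
togo((.468,.1057,.24),79.9)
t=shot('top');s=shot('side')
cv2.imwrite('pics/c3.png',np.hstack([cv2.resize(t[150:330,200:400],None,fx=2,fy=2),cv2.resize(s[190:370,220:420],None,fx=2,fy=2)])[...,::-1])
for c,im,bb in(("top",t,dict(a=(257,172,274,202),b=(238,266,256,298))),("side",s,dict(a=(332,238,358,252),b=(246,250,272,265)))):
  for n,(x0,y0,x1,y1) in bb.items():
    m=(im.max(2)[y0:y1,x0:x1]<60).astype(np.uint8)
    k,l,st,ce=cv2.connectedComponentsWithStats(m);i=1+np.argmax(st[1:,4]);print(c,n,ce[i]+[x0,y0],st[i])
h=cv2.cvtColor(t,cv2.COLOR_RGB2HSV)
for n,m in(("blue",(h[...,0]>100)&(h[...,0]<125)&(h[...,1]>120)),("red",((h[...,0]<6)|(h[...,0]>174))&(h[...,1]>150))):
  m=m.copy();m[:,:205]=0;m[:,310:]=0;m[:180]=0;m[300:]=0
  v=np.argwhere(m)
  if len(v): 
    (c,rad)=cv2.minEnclosingCircle(v[:,::-1].astype(np.float32));print(n,len(v),c,rad,at_z("top",c,.061),at_z("top",c,.063))
```

```text
t 10.80 pos [ 0.53   -0.1801  0.2416] yaw 80.1 tilt 0.2 F [ 0.4  0.  -0.4] gap 1.001 ff 0.0 q [ 0.45  0.62 -0.34  1.77  0.28  0.79  1.37]
shift [0.1104 0.2708 0.0011] turn 0.2
top a [265.21348315 188.60674157] [ 5  5  8 24 89]
top b [245.0625    282.3984375] [  3   4   9  26 128]
side a [341.98809524 244.96428571] [ 0  4 20  7 84]
side b [259.42718447 257.25242718] [  3   4  22   8 103]
blue 3837 (255.2157745361328, 234.91265869140625) 36.031158447265625 [0.58861181 0.08424751 0.061     ] [0.58824658 0.08400156 0.063     ]
red 90 (255.10975646972656, 234.13414001464844) 6.233829975128174 [0.59059465 0.08458121 0.061     ] [0.5902265  0.08433477 0.063     ]
```

View pics/c3.png

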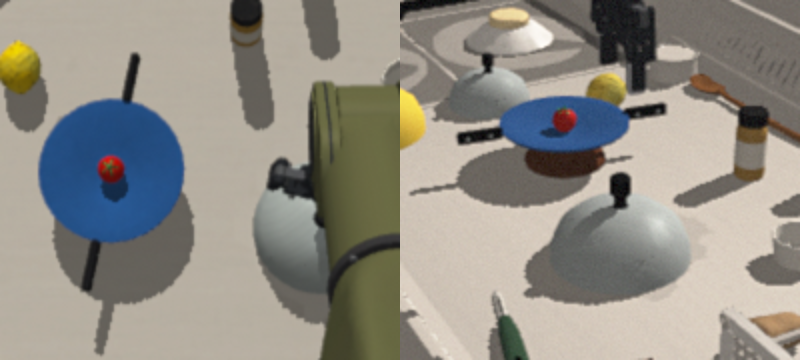

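The cover stands on the worktop to the right (top crop ~(300,240)). The dish is still on the stand with the tomato centred, at crop (111,168). Moving over the near handle.

{"name": "servo_tool", "arguments": {"moves": [0.11,0.27,0,0,0.11,0.27,0,0,0.11,0.27,0,0,0.11,0.27,0,0,0.11,0.27,0,0,0.11,0.27,0,0,0.11,0.27,0,0,0.11,0.27,0,0,0.11,0.27,0,0,0.11,0.27,0,0], "hand": 0.06}}

```text
time: 11.9
eef_pos: [0.4674, 0.1031, 0.2392]
tool_rot: [-0.277, -3.128, 0.002]
contact_force: [0.1, -0.6, 1.0]
finger_gap: 0.702
finger_force: 0.0
```

```bash
python3 -c "
from h import *
togo((.470,.1053,.059),79.9)"
```

```text
t 11.90 pos [0.4674 0.1031 0.2392] yaw 79.9 tilt 0.1 F [ 0.1 -0.6  1. ] gap 0.702 ff 0.0 q [-0.12  0.53 -0.3   2.    0.25  0.65  0.81]
shift [-0.0024  0.0029  0.1802] turn -0.0
```

{"name": "servo_tool", "arguments": {"moves": [-0.001,0,0.02,0,-0.001,0,0.045,0,-0.001,0,0.07,0,-0.001,0,0.095,0,-0.001,0,0.12,0,-0.001,0,0.14,0,-0.001,0,0.155,0,-0.001,0,0.165,0,-0.001,0,0.17,0,-0.001,0,0.17,0]}}

```text
time: 12.9
eef_pos: [0.4683, 0.1043, 0.0695]
tool_rot: [-0.273, -3.129, 0.001]
contact_force: [0.2, -0.1, 0.1]
finger_gap: 0.701
finger_force: 0.0
```

```bash
python3 -c "
from h import *
togo((.470,.1053,.059),79.9)
s=shot('side')[190:310,220:400]
t=shot('top')[230:320,200:335]
cv2.imwrite('pics/c4.png',np.hstack([cv2.resize(s,(600,400)),cv2.resize(t,(200,133))[np.r_[0:133,[0]*267]]])[...,::-1])"
```

```text
t 12.90 pos [0.4683 0.1043 0.0695] yaw 80.0 tilt 0.0 F [ 0.2 -0.1  0.1] gap 0.701 ff 0.0 q [-0.25  0.84 -0.1   2.13  0.4   0.19  0.68]
shift [-0.0015  0.0012  0.0105] turn 0.1
```

View pics/c4.png

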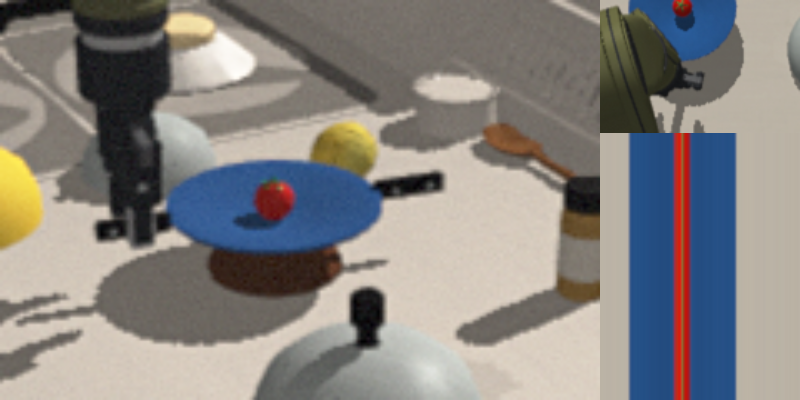

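The jaws straddle the near handle (side crop ~(140,225)). Final descent and gentle closing.

{"name": "servo_tool", "arguments": {"moves": [-0.001,0.001,0.003,0,-0.001,0.001,0.006,0,-0.001,0.001,0.009,0,-0.001,0.001,0.01,0,-0.001,0.001,0.01,0]}}

```text
time: 13.5
eef_pos: [0.4693, 0.1057, 0.0596]
tool_rot: [-0.271, -3.129, 0.0]
contact_force: [0.0, 0.0, -0.8]
finger_gap: 0.704
finger_force: 0.0
```

{"name": "servo_tool", "arguments": {"moves": [0,0,0,0,0,0,0,0,0,0,0,0,0,0,0,0,0,0,0,0,0,0,0,0,0,0,0,0], "hand": 0.022, "grip_force": 30}}

```text
time: 14.2
eef_pos: [0.4695, 0.1058, 0.0598]
tool_rot: [0.272, 3.13, 0.0]
contact_force: [-0.2, 0.2, -0.4]
finger_gap: 0.256
finger_force: 0.0
```

{"name": "servo_tool", "arguments": {"moves": [0,0,0,0,0,0,0,0,0,0,0,0,0,0,0,0], "hand": 0.016}}

```text
time: 14.6
eef_pos: [0.4694, 0.1057, 0.0598]
tool_rot: [-0.272, -3.13, -0.0]
contact_force: [0.2, -0.3, 1.2]
finger_gap: 0.185
finger_force: 0.0
```

{"name": "servo_tool", "arguments": {"moves": [0,0,0,0,0,0,0,0,0,0,0,0,0,0,0,0,0,0,0,0,0,0,0,0], "hand": 0.0}}

```text
time: 15.2
eef_pos: [0.4695, 0.1059, 0.0598]
tool_rot: [0.271, 3.13, 0.0]
contact_force: [0.8, 1.1, 1.9]
finger_gap: 0.134
finger_force: 32.2
```

{"name": "servo_tool", "arguments": {"moves": [0,0,0,0,0,0,0,0,0,0,0,0,0,0,0,0], "grip_force": 110}}

```text
time: 15.6
eef_pos: [0.4694, 0.1059, 0.0598]
tool_rot: [0.271, 3.13, 0.0]
contact_force: [-1.6, 1.2, 2.4]
finger_gap: 0.115
finger_force: 107.3
```

```bash
cat >> h.py <<'E'
def red(c,box):
    im=shot(c);h=cv2.cvtColor(im,cv2.COLOR_RGB2HSV);x0,y0,x1,y1=box
    for n,m in(("blue",(h[...,0]>100)&(h[...,0]<125)&(h[...,1]>120)),("red",((h[...,0]<6)|(h[...,0]>174))&(h[...,1]>150))):
        v=np.argwhere(m[y0:y1,x0:x1])
        if len(v): q,rd=cv2.minEnclosingCircle(v[:,::-1].astype(np.float32));print(c,n,len(v),np.round(np.add(q,[x0,y0]),1),"cen",np.round(v.mean(0)[::-1]+[x0,y0],1),"r %.1f"%rd)
    return im
E
python3 -c "
from h import *
togo((.470,.1053,.16),79.9)
red('top',(205,180,310,300));red('side',(245,180,360,290))"
```

```text
t 15.60 pos [0.4694 0.1059 0.0598] yaw 80.1 tilt 0.0 F [-1.6  1.2  2.4] gap 0.115 ff 107.3 q [-0.26  0.86 -0.09  2.13  0.4   0.17  0.68]
shift [-0.0006 -0.0004 -0.1002] turn 0.2
top blue 3324 [255.5 234.5] cen [258.7 232.2] r 35.8
top red 89 [255.1 234.1] cen [255.4 234.5] r 6.2
side blue 1267 [302. 235.] cen [301.8 251.8] r 56.9
side red 93 [312.  265.5] cen [302.5 250.9] r 24.0
```

{"name": "servo_tool", "arguments": {"moves": [0,0,-0.001,0,0,0,-0.003,0,0,0,-0.006,0,0,0,-0.009,0,0,0,-0.012,0,0,0,-0.015,0,0,0,-0.017,0,0,0,-0.019,0,0,0,-0.02,0,0,0,-0.02,0]}}

```text
time: 16.7
eef_pos: [0.4695, 0.1057, 0.0799]
tool_rot: [0.272, 3.13, 0.0]
contact_force: [-0.7, -0.0, -3.0]
finger_gap: 0.115
finger_force: 107.3
```

```bash
python3 -c "
from h import *
togo((.470,.1053,.16),79.9)
red('top',(205,180,310,300));s=red('side',(245,180,360,290))[190:310,220:400]
cv2.imwrite('pics/c5.png',cv2.resize(s,(720,480))[...,::-1])"
```

```text
t 16.70 pos [0.4695 0.1057 0.0799] yaw 80.1 tilt 0.0 F [-0.7 -0.  -3. ] gap 0.115 ff 107.3 q [-0.25  0.82 -0.12  2.12  0.39  0.22  0.69]
shift [-0.0006 -0.0003 -0.0801] turn 0.2
top blue 3407 [254.8 233.1] cen [257.9 230.8] r 36.3
top red 90 [254.2 232.8] cen [254.6 233.1] r 6.4
side blue 1241 [303.5 235.5] cen [301.8 245.9] r 57.6
side red 95 [319.8 256.6] cen [302.  245.1] r 29.3
```

View pics/c5.png

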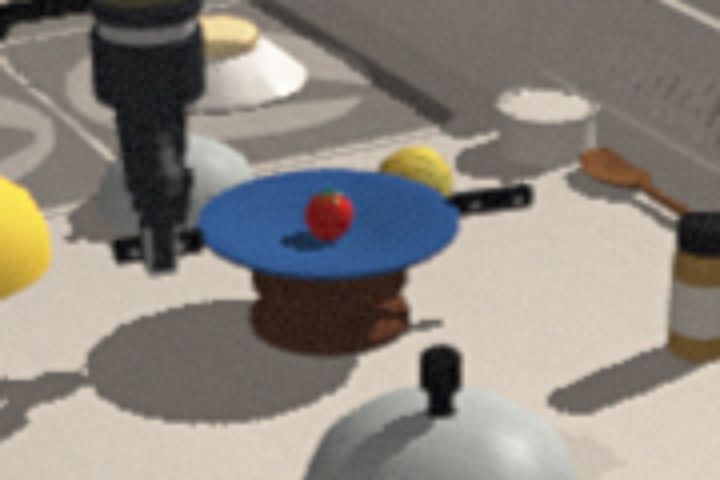

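Dish is off the stand and level, with the tomato in the middle (crop (330,217)). Lifting further.

{"name": "servo_tool", "arguments": {"moves": [0,0,-0.001,0,0,0,-0.004,0,0,0,-0.008,0,0,0,-0.013,0,0,0,-0.018,0,0,0,-0.023,0,0,0,-0.028,0,0,0,-0.033,0,0,0,-0.038,0,0,0,-0.043,0]}}

```text
time: 17.8
eef_pos: [0.4694, 0.1057, 0.1232]
tool_rot: [0.272, 3.13, 0.0]
contact_force: [-0.2, 0.3, -2.8]
finger_gap: 0.117
finger_force: 107.3
```

{"name": "servo_tool", "arguments": {"moves": [0,0,-0.005,0,0,0,-0.01,0,0,0,-0.015,0,0,0,-0.02,0,0,0,-0.025,0,0,0,-0.03,0,0,0,-0.034,0,0,0,-0.037,0,0,0,-0.039,0,0,0,-0.04,0]}}

```text
time: 18.8
eef_pos: [0.4694, 0.1057, 0.1629]
tool_rot: [0.272, 3.13, 0.0]
contact_force: [0.1, -0.2, -2.6]
finger_gap: 0.117
finger_force: 107.3
```

```bash
python3 -c "
from h import *
togo((.470,.1053,.16),79.9)
red('top',(205,160,310,300));red('side',(245,170,360,270))
# arc plan: dish centre fixed at C, held radius; turn about world z by -th
o=r.get_obs();p=np.array(o['eef_pos']);M=R.from_rotvec(o['tool_rot']).as_matrix();C=np.array([.590,.084,p[2]])
N=50;s=np.linspace(0,1,N+1);th=90*(s-np.sin(2*np.pi*s)/(2*np.pi))
G=[C+R.from_euler('z',-t,degrees=True).apply(p-C) for t in th]
for k in range(0,N,10):
  Mk=R.from_euler('z',-th[k],degrees=True).as_matrix()@M
  print([x for j in range(k+1,k+11) for x in np.round(np.r_[Mk.T@(G[j]-G[k]),0],3).tolist()[:2]+[0,round(th[j]-th[k],1)]])
"
```

```text
t 18.80 pos [0.4694 0.1057 0.1629] yaw 80.1 tilt 0.0 F [ 0.1 -0.2 -2.6] gap 0.117 ff 107.3 q [-0.17  0.66 -0.23  2.07  0.33  0.44  0.74]
shift [-0.0006 -0.0003  0.0029] turn 0.2
top blue 3848 [250.5 226.5] cen [254.1 224.2] r 38.7
top red 103 [250.1 226.2] cen [250.5 226.7] r 6.9
side blue 1139 [298.  207.5] cen [301.2 217.6] r 45.2
side red 90 [301.5 216. ] cen [301.3 216.3] r 5.6
[-0.0, 0.0, 0, np.float64(0.0), -0.0, 0.0, 0, np.float64(0.0), -0.0, 0.0, 0, np.float64(0.1), -0.0, 0.001, 0, np.float64(0.3), -0.0, 0.001, 0, np.float64(0.6), -0.0, 0.002, 0, np.float64(1.0), -0.0, 0.003, 0, np.float64(1.6), -0.0, 0.005, 0, np.float64(2.3), -0.0, 0.007, 0, np.float64(3.2), -0.0, 0.009, 0, np.float64(4.4)]
[-0.0, 0.003, 0, np.float64(1.4), -0.0, 0.006, 0, np.float64(2.9), -0.0, 0.01, 0, np.float64(4.7), -0.001, 0.014, 0, np.float64(6.8), -0.002, 0.019, 0, np.float64(9.0), -0.003, 0.024, 0, np.float64(11.5), -0.004, 0.03, 0, np.float64(14.1), -0.006, 0.036, 0, np.float64(17.0), -0.008, 0.042, 0, np.float64(20.0), -0.01, 0.048, 0, np.float64(23.2)]
[-0.0, 0.007, 0, np.float64(3.3), -0.001, 0
[... 297 characters left out ...]
.float64(34.8)]
[-0.0, 0.007, 0, np.float64(3.2), -0.001, 0.013, 0, np.float64(6.2), -0.002, 0.019, 0, np.float64(9.1), -0.003, 0.025, 0, np.float64(11.7), -0.004, 0.03, 0, np.float64(14.2), -0.005, 0.035, 0, np.float64(16.5), -0.007, 0.039, 0, np.float64(18.5), -0.008, 0.042, 0, np.float64(20.3), -0.009, 0.046, 0, np.float64(21.9), -0.01, 0.048, 0, np.float64(23.2)]
[-0.0, 0.002, 0, np.float64(1.1), -0.0, 0.004, 0, np.float64(2.1), -0.0, 0.006, 0, np.float64(2.8), -0.0, 0.007, 0, np.float64(3.4), -0.0, 0.008, 0, np.float64(3.8), -0.0, 0.009, 0, np.float64(4.1), -0.0, 0.009, 0, np.float64(4.3), -0.0, 0.009, 0, np.float64(4.3), -0.0, 0.009, 0, np.float64(4.4), -0.0, 0.009, 0, np.float64(4.4)]
```

{"name": "servo_tool", "arguments": {"moves": [0,0.0004,0,0.2,0,0.0013,0,0.6,0,0.0026,0,1.2,-0.0001,0.0043,0,2,-0.0002,0.0064,0,3,-0.0003,0.009,0,4.2,-0.0006,0.012,0,5.6,-0.001,0.0154,0,7.2,-0.0015,0.0192,0,9,-0.0022,0.023,0,10.8]}}

```text
time: 19.9
eef_pos: [0.4757, 0.1284, 0.1628]
tool_rot: [0.569, 3.09, 0.0]
contact_force: [-0.1, 0.0, -3.0]
finger_gap: 0.119
finger_force: 107.4
```

{"name": "servo_tool", "arguments": {"moves": [-0.0001,0.0039,0,1.8,-0.0002,0.0077,0,3.6,-0.0005,0.0115,0,5.4,-0.001,0.0154,0,7.2,-0.0015,0.0192,0,9,-0.0022,0.023,0,10.8,-0.003,0.0267,0,12.6,-0.0039,0.0305,0,14.4,-0.0048,0.0342,0,16.2,-0.006,0.0379,0,18]}}

```text
time: 20.9
eef_pos: [0.4947, 0.1616, 0.1628]
tool_rot: [-1.045, -2.962, -0.0]
contact_force: [0.7, 0.3, -2.8]
finger_gap: 0.12
finger_force: 107.4
```

```bash
python3 -c "
from h import *
togo((.470,.1053,.1629),51.1)
red('top',(205,160,310,300));red('side',(245,170,360,270))"
```

```text
t 20.90 pos [0.4947 0.1616 0.1628] yaw 51.1 tilt 0.0 F [ 0.7  0.3 -2.8] gap 0.120 ff 107.4 q [-0.35  0.69 -0.09  1.97  0.12  0.49  0.36]
shift [-0.0161 -0.0593 -0.0001] turn 0.0
top blue 4463 [249.5 226.5] cen [250.3 227.2] r 39.6
top red 102 [250.1 226.1] cen [250.3 226.6] r 6.9
side blue 1137 [291.6 214.9] cen [301.  217.6] r 42.7
side red 93 [287.  199.5] cen [300.8 215.8] r 26.8
```

Tomato still centred; continuing.

{"name": "servo_tool", "arguments": {"moves": [-0.0001,0.0039,0,1.8,-0.0002,0.0077,0,3.6,-0.0005,0.0115,0,5.4,-0.001,0.0154,0,7.2,-0.0015,0.0192,0,9,-0.0022,0.023,0,10.8,-0.003,0.0267,0,12.6,-0.0039,0.0305,0,14.4,-0.0048,0.0342,0,16.2,-0.006,0.0379,0,18]}}

```text
time: 22.0
eef_pos: [0.5232, 0.1873, 0.1628]
tool_rot: [-1.496, -2.763, -0.0]
contact_force: [0.2, 0.5, -2.7]
finger_gap: 0.118
finger_force: 107.4
```

{"name": "servo_tool", "arguments": {"moves": [-0.0001,0.0039,0,1.8,-0.0002,0.0077,0,3.6,-0.0005,0.0115,0,5.4,-0.001,0.0154,0,7.2,-0.0015,0.0192,0,9,-0.0022,0.023,0,10.8,-0.003,0.0267,0,12.6,-0.0039,0.0305,0,14.4,-0.0048,0.0342,0,16.2,-0.006,0.0379,0,18]}}

```text
time: 23.0
eef_pos: [0.5582, 0.2031, 0.1628]
tool_rot: [-1.909, -2.495, -0.0]
contact_force: [-0.7, -0.2, -2.5]
finger_gap: 0.115
finger_force: 107.4
```

{"name": "servo_tool", "arguments": {"moves": [-0.0001,0.0039,0,1.8,-0.0002,0.0077,0,3.6,-0.0005,0.0115,0,5.4,-0.001,0.0154,0,7.2,-0.0015,0.0192,0,9,-0.0022,0.023,0,10.8,-0.003,0.0267,0,12.6,-0.0039,0.0305,0,14.4,-0.0048,0.0342,0,16.2,-0.006,0.0379,0,18]}}

```text
time: 24.0
eef_pos: [0.5964, 0.2072, 0.1628]
tool_rot: [-2.276, -2.165, -0.0]
contact_force: [-0.4, 0.0, -2.7]
finger_gap: 0.116
finger_force: 107.4
```

{"name": "servo_tool", "arguments": {"moves": [0,0.0034,0,1.6,-0.0002,0.0064,0,3,-0.0003,0.009,0,4.2,-0.0005,0.0111,0,5.2,-0.0007,0.0128,0,6,-0.0008,0.0139,0,6.5,-0.0009,0.0147,0,6.9,-0.0009,0.0152,0,7.1,-0.001,0.0154,0,7.2,-0.001,0.0154,0,7.2]}}

```text
time: 25.0
eef_pos: [0.6114, 0.2054, 0.1628]
tool_rot: [-2.405, -2.021, -0.0]
contact_force: [0.2, 0.4, -2.2]
finger_gap: 0.117
finger_force: 107.4
```

```bash
python3 -c "
from h import *
togo((.6115,.2046,.1629),-9.9)
a=red('top',(205,160,310,300))[140:340,160:360];b=red('side',(245,170,360,270))[150:350,200:400]
cv2.imwrite('pics/c6.png',cv2.resize(np.hstack([a,b]),None,fx=2,fy=2)[...,::-1])"
```

```text
t 25.00 pos [0.6114 0.2054 0.1628] yaw -9.9 tilt 0.0 F [ 0.2  0.4 -2.2] gap 0.117 ff 107.4 q [-0.51  0.83  0.21  1.59 -0.23  0.74 -0.36]
shift [-0.0007  0.0002 -0.0001] turn -0.0
top blue 4465 [250.5 227. ] cen [250.4 227.1] r 39.3
top red 101 [250.3 226.2] cen [250.5 226.5] r 6.8
side blue 1152 [290.5 204.5] cen [301.1 217.8] r 45.9
side red 93 [301.5 216. ] cen [301.3 216.2] r 5.5
```

View pics/c6.png

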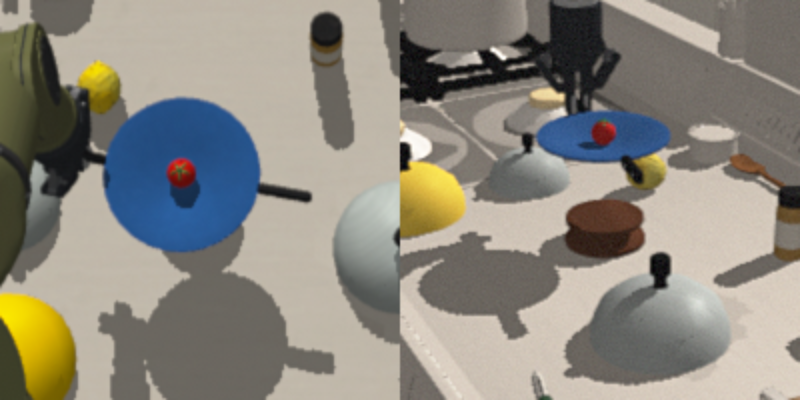

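The dish is turned a quarter turn, level and over the stand, with the tomato centred (top crop (181,173)). The free handle points to the right and the cover is upright beside the stand. Handing in.

```bash
python3 -c "
from h import *
print(at_z('top',(250.4,227),.164));print(order.job_done())"
```

```text
[0.58837648 0.08342012 0.164     ]
the job is handed in; nothing more can be done
None
```

The job is done and handed in at about 25 s. The cover stands upright on the worktop to the right of the stand. The dish is held level over the stand, turned a quarter turn, with its underside about 14 cm up and the tomato in the middle. The interface returned no verdict.

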